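Back off the knurled clamp nut and withdraw the strap

TASK

Free the bearing in the clamp fixture: roll a fingertip across the rim of the knurled nut, stroke after stroke, to loosen it counter-clockwise (seen from above) by two full turns, give or take a quarter turn. Then push the clamp strap by its upright lug, towards the robot and off the bearing, all the way back to its stop. Do not grip or lift anything, and leave the bearing in its nest and the things around where they are.

Things in the scene. Friction and masses are not known exactly. Their poses are not given: they have to be found in the camera images.
- fixture: clamp fixture, screwed down: aluminium base plate 146 (x) x 84 (y) x 12 mm, origin at the centre of its underside. Its x axis points away from the robot, y to the robot's left, within 0.15 rad. The nut's axis is at (-34, 0) mm in this frame; the bearing lies behind it at (43.5, 0) mm. A fixed 170 mm tall profile stand rises behind the fixture at x = 0.68 m: keep the hand clear of it
- guard (a point): centre of the dark steel half-round guard round the rear of the nut, on the nut's axis, 50 mm above the bench. Its walls are 27 to 32 mm from the axis, z = 39 to 60 mm, from 85 degrees left round the back to 85 degrees right, on two posts; the front half of the rim (towards -x of the fixture, the robot) is open. Axes as the fixture's
- nut_center (a point): on the nut's vertical axis at half height of its rim, 49 mm above the bench. The nut is a steel disc with a knurled rim, 48 mm diameter, underside at 40 mm and top at 58 mm above the bench; a 22 mm boss (to 62 mm) and the stud's end (10 mm diameter, to 68 mm) stand above it. Captive: it does not rise as it turns
- nut_pip (a point): small dark pip, 5 mm diameter, 3 mm high, on the nut's top face 17.5 mm from its axis (top at 61 mm); it turns with the nut and shows its angle. Its start angle is random
- nut (a joint): turn of the nut, rad: 0 = tight (always so at the start, a hard stop), growing counter-clockwise from above (loosening); two full turns = 12.57, range to 25. Friction about 0.05 N m (2 N at the rim); it stays where it is left. The friction coefficient of the rim on a fingertip is about 1: a push of 4 to 15 N on the rim drives it
- strap (a joint): slide of the clamp strap, m: 0 = over the bearing (start), growing towards the robot (-x of the fixture), 0.026 = back at its stop. Friction about 2.5 N; it would slide even while the nut is tight, so keep off it until then
- strap_lug (a point): centre of the upright lug at the strap's far end, 12 (x, the sliding direction) x 28 (y) x 28 mm, z = 33 to 61 mm above the bench; push its far face (+x of the fixture) towards -x. The strap is a slotted steel bar, 28 mm wide, 98 mm long, top at 34 mm, running along x under the nut; at the start the lug is 66 mm behind (+x) the nut's axis
- bearing: the loose ball bearing, 35 mm diameter, 11 mm high, on the base (its top 23 mm above the bench) between four low pins 19 mm high; the strap's end overlaps it by 12 mm. Origin at the centre of its underside
- standoff: black hexagonal standoff, 9 mm across, 30 mm tall, standing loose on the base's far left corner; to be left alone
- hex_keys: red folding hex-key set, 100 mm long, left of the fixture; to be left alone
- side_cutters: red-handled side cutters, 147 mm, right of the fixture; to be left alone
- grease_jar: white jar with black lid, 56 mm across; to be left alone
- tape: roll of black tape, 66 mm across; to be left alone

How it is judged:
On the way, in this order (a step that is already met when the one before it is completed fails the run):
1. the nut has been loosened two full turns (within a quarter turn) with the strap still in place (value of joint nut between 11 and 14.14 rad and value of joint strap below 0.006 m), for 0.2 s.
2. the strap is pushed back to its stop (value of joint strap above 0.022 m), for 0.2 s.
At the end, for the whole second after the job is handed in: The nut stands 1.75 to 2.25 turns (11.0 to 14.14 rad) from tight, at rest; the strap is back by at least 22 of its 26 mm; the bearing lies flat in its nest within 12 mm of where it was (value of joint nut between 11 and 14.14 rad and distance of bearing from where it was at the start of the episode below 0.012 m and value of joint strap above 0.022 m and velocity of joint nut below 0.1 rad/s and linear speed of bearing below 0.02 m/s and angle between bearing's own z axis and vertical below 0.1 rad); the robot touches nothing.
It fails at once if the strap was pushed before the nut was loosened (value of joint strap above 0.008 m and value of joint nut below 11 rad).
It fails at once if the fingers were put round the nut (gripped) (horizontal distance between the grasp point and nut_center below 0.014 m and height (world z) of the grasp point below 0.064 m).
It fails at once if the fingers were put round the lug (gripped) (x of the grasp point in the frame of strap_lug between -0.007 and 0.007 m and y of the grasp point in the frame of strap_lug between -0.022 and 0.022 m and height (world z) of the grasp point below 0.064 m).
It fails at once if the bearing was lifted or shifted out of its nest (height (world z) of bearing above 0.022 m or distance of bearing from where it was at the start of the episode above 0.02 m).
It fails at once if a bystander was moved by more than 25 mm (distance of any of standoff, hex_keys, side_cutters, grease_jar, tape from where it was at the start of the episode above 0.025 m).
It also fails if it takes over 67 s, if anything falls off the work surface, if the arm or the gripper's body presses on something with over 40 N, if the wrist force passes 120 N, or if a joint passes its speed limit or range.

ROBOT

A 7-joint arm with a two-finger parallel gripper is mounted at the origin on a cart in front of the work surface, level with it; the furniture and walls round the work are solid. World frame = base frame: x ahead of the robot, y to its left, z up, the work surface at z = 0. Lengths are in m, angles in rad, forces in N, time in s.
With the tool pointing down it reaches from about 0.4 to 0.85 m from the base axis. Payload 10.4 kg.
Tool frame: the origin (TCP) lies on the front face of the gripper's body, between the roots of the fingers; the fingertips stand 70 mm ahead of it and the grasp point (between the pads) lies 51 mm ahead of it (manip.tip_extent is the distance from the TCP to the fingertips, in m); z points along the fingers, y is the line along which they close (so a half turn about z gives the same grasp; the last joint's range is limited). The gripper opens to 87 mm and grips with 3 to 60 N. Pads are 19 mm wide; open, the fingers measure 117 mm over their backs; the gripper's body (75 mm by 190 mm) begins 51 mm behind the grasp point.
Start: joints at [-0.023, 0.332, -0.065, 1.46, 0.022, 1.35, -0.088], TCP at [0.625, 0, 0.292] pointing down, gripper open.
Joint ranges: [-2.6, 2.6], [-0.5, 2.12], [-1.47, 1.34], [0.16, 2.42], [-1.27, 4.41], [0.06, 2.06], [-2.6, 2.6]. Speed limits (rad/s): [2.22, 2.22, 2.79, 2.79, 3.14, 3.14, 3.14].

INTERFACE

Orientations are given as a unit quaternion [x, y, z, w].
In Python, from bench import manip gives the robot as it stands. The module is installed in compiled form; this text tells all that it offers.
- The arm moves only by the shell command python3 -m crank 'ROWS' [OPENING] [FORCE]. ROWS is JSON, a list of rows, each a list of 4 numbers: the shift along the tool's x, y, z in mm, then the turn about the tool's z in rad. In form: [[tx, ty, tz, yaw], ...]. A call has 1 to 10 rows; each row is the pose to reach, as a shift and turn from the pose commanded when the call began, along the tool's axes at that moment; what a row does not reach only later rows make up. A row lasts 1/12 s, in which the tool goes at most 41.7 mm and 7.16 degrees, less where a joint would pass 70% of its speed; a pose out of reach is approached as far as the arm can. A call with a gripper value outside its range is refused whole. OPENING is the opening, from 0 (shut) to 1 (fully open), set as the call begins (- or left out, the last holds). The fingers move at their own pace and stop on an object; FORCE is the grip in N (left out, the last holds). Time passes only in rows, so rows that repeat a pose let the fingers close. It gives the time, the measured TCP pose, the force, the opening and the grip force at its end, in the units of the state.
- manip.read_state(): the state, without advancing time (a new reading comes with each control period).
- manip.get_image(name): name is "scene" or "side" or "wrist"; returns (picture, depth): 400x640x3 uint8, red, green, blue; 400x640 float32, m along the optical axis (not along the pixel's ray), 0 where there is no reading.
- manip.camera_model(name): a dict with "intrinsics" (3x3 intrinsics, pixels), "k1" (the pictures are not rectified: a ray, as slopes to the right and down, at radius r is drawn at 1 + k1 r^2 times it, then the intrinsics apply), "pose" (4x4, takes a point from camera to world coordinates); the wrist camera has in their place "T_tool_cam" (4x4, takes a point from camera to tool coordinates, whose origin is the TCP and whose axes are the flange's). Camera axes: x right, y up, looking along -z (the intrinsics and any distortion apply to the point x, -y, -z); pixel columns grow to the right and rows downward; lengths in m; the calibration is good to about 2 mm. A picture is of the moment at which its call begins: read the wrist's pose just before it. camera_model takes no time and is no camera call.
- manip.finish_job(): hands the job in; it is judged then, once.
Trained networks look in the newest picture that a camera, given by its name, has taken for a name from the list of things; names that differ only in an ending like _2 or _b are one class to them, and where a whole thing is asked for, a point or a joint stands for the part that bears it (a point fixed in the world has none). Each returns a list of dicts, best first, with "p" (0 to 1); they miss things now and then, are a little off and sometimes report something else, mostly with a low value. They report only what shows in the picture. A call takes as long as a camera call.
- manip.spot_in(camera, thing): "box" ([left, top, right, bottom] as shares, 0 to 1, of the picture: columns of its width, rows of its height, round what is visible of it).
- manip.regions_of(camera, thing): "pixels" (400x640 bool, what is visible of it) and "box" ([left, top, right, bottom] as shares, 0 to 1, of the picture: columns of its width, rows of its height, round what is visible of it).
The state is a dict: "time": time; "q": joint angles; "dq": joint speeds; "joint_torque": joint torques, N m; "ee_pos": TCP position; "tool_rot": TCP orientation; "wrist_force": force on the tool from outside, world axes, zero at the start; "ft_torque": the same for the moment, N m; "finger_gap": finger opening in m; "gripper_force": force on a finger pad.
Only numpy, scipy, OpenCV 4.12 (cv2) and the standard library are available. Lean on these libraries where they do the work, as an engineer would, in place of code of your own. Each camera call takes 0.05 s, during which the arm holds its last target. There are 200 camera calls.

## Working session

There is one attempt and no reset: what is moved stays moved. The work goes in short steps, Python scripts to look and compute and a shell command to move; the robot and the scene stay as the last step left them, time stands still between calls to the robot, and variables do not carry over. Pictures are saved under pics/ and viewed, at most 10 in all, crops included, and the job is handed in when it is done.

```bash
mkdir -p pics; cat > h.py <<'E'
from bench import manip
import numpy as np, cv2
from scipy.spatial.transform import Rotation as R
def pose(cam,s):
    m=manip.camera_model(cam)
    if cam!="wrist": return np.array(m["pose"]),m
    T=np.eye(4);T[:3,:3]=R.from_quat(s["tool_rot"]).as_matrix();T[:3,3]=s["ee_pos"]
    return T@np.array(m["T_tool_cam"]),m
def ray(cam,s,u,v):
    T,m=pose(cam,s);K=np.array(m["intrinsics"]);k=m["k1"]
    p=cv2.undistortPoints(np.array([[[u,v]]],float),K,np.array([k,0,0,0,0.]))[0,0]
    return T[:3,3],T[:3,:3]@np.array([p[0],-p[1],-1])
def at_z(cam,s,u,v,z):
    o,d=ray(cam,s,u,v);return o+d*(z-o[2])/d[2]
def proj(cam,s,P):
    T,m=pose(cam,s);K=np.array(m["intrinsics"]);c=np.linalg.inv(T)@np.append(P,1)
    x,y=c[0]/-c[2],-c[1]/-c[2];f=1+m["k1"]*(x*x+y*y)
    return (K@[x*f,y*f,1])[:2]
E
python3 - <<'E'
from h import *
s=manip.read_state();print(s)
ims=[]
for c in ["scene","wrist"]:
    im,d=manip.get_image(c);cv2.imwrite(f"pics/{c}0.png",im[:,:,::-1])
    for t in ["fixture","nut_pip","nut","strap_lug","bearing","guard","standoff"]:
        r=manip.regions_of(c,t)[:1]
        for q in r:
            v,u=np.nonzero(q["pixels"]);print(c,t,round(q["p"],2),u.mean().round(1),v.mean().round(1),(np.array(q["box"])*[640,400,640,400]).round(),
             at_z(c,s,u.mean(),v.mean(),{"nut_pip":.061,"nut":.058,"strap_lug":.061,"bearing":.023}.get(t,.012)).round(4))
E
```

```text
{'time': 0.0, 'q': array([-0.02258778,  0.33285061, -0.06471369,  1.46092812,  0.02160917,
        1.34989748, -0.08849338]), 'dq': array([-0.00090777,  0.00108374,  0.00043145, -0.00063655, -0.00016694,
       -0.00165865,  0.00114109]), 'joint_torque': array([-1.20520472e-04, -6.23245955e+01,  2.44190963e-02, -3.89891267e+01,
       -6.13984605e-02,  3.97891912e-02,  1.87085252e-04]), 'ee_pos': array([ 6.24715850e-01, -3.32515292e-06,  2.91473490e-01]), 'tool_rot': array([ 7.07095979e-01,  7.07117243e-01, -5.14348944e-04, -4.65612131e-04]), 'wrist_force': array([-0.56471587, -0.64367087, -0.14181557]), 'ft_torque': array([ 0.02111754, -0.02242321,  0.02061771]), 'gripper_force': 0.0, 'finger_gap': 0.08695084461115875}
scene fixture 0.57 361.7 245.5 [330. 221. 393. 269.] [ 0.5435 -0.2958  0.012 ]
scene nut_pip 0.81 355.1 235.7 [345. 228. 366. 239.] [ 0.4984 -0.3052  0.061 ]
scene nut 0.83 354.9 235.8 [345. 226. 366. 243.] [ 0.5023 -0.3023  0.058 ]
scene strap_lug 0.82 358.5 238.4 [346. 217. 375. 258.] [ 0.4938 -0.317   0.061 ]
scene guard 0.79 360.8 244.3 [330. 218. 388. 270.] [ 0.5464 -0.2915  0.012 ]
scene standoff 0.71 355.1 235.6 [342. 227. 368. 244.] [ 0.5715 -0.2585  0.012 ]
wrist standoff 0.41 212.4 156.9 [184. 136. 241. 179.] [0.4775 0.0272 0.012 ]
```

View pics/wrist0.png

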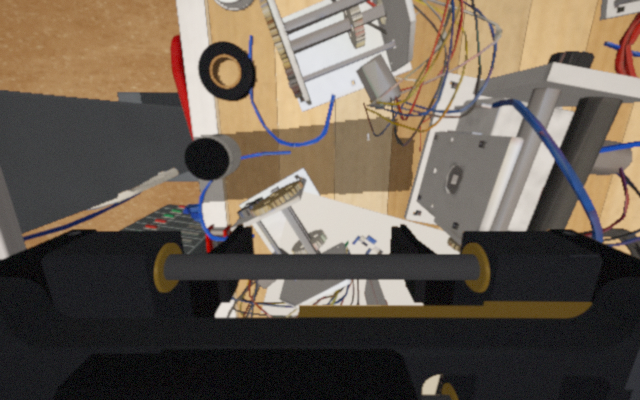

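View pics/scene0.png

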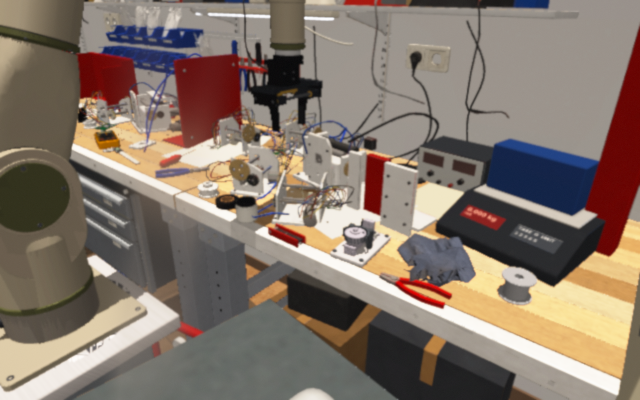

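The scene picture shows the fixture at about pixels (355, 240), with the nut at (355, 235), roughly 0.3 m to the robot's right. The wrist view doesn't include it. I'll check the camera mount and the side view.

```bash
python3 - <<'E'
from h import *
s=manip.read_state();np.set_printoptions(precision=3,suppress=True)
print(np.array(manip.camera_model("wrist")["T_tool_cam"]),manip.camera_model("wrist")["intrinsics"],manip.camera_model("side")["pose"],manip.tip_extent)
im,d=manip.get_image("side");cv2.imwrite("pics/side0.png",im[:,:,::-1])
for t in ["nut_pip","nut","strap_lug","bearing","fixture"]:
    for q in manip.regions_of("side",t)[:1]:
        v,u=np.nonzero(q["pixels"]);o,dr=ray("side",s,u.mean(),v.mean())
        print(t,round(q["p"],2),u.mean(),v.mean(),(np.array(q["box"])*[640,400,640,400]).round(),o+dr*np.median(d[q["pixels"]]))
E
```

```text
[[ 0.     0.963  0.27   0.075]
 [ 1.    -0.    -0.001 -0.001]
 [-0.     0.27  -0.963 -0.092]
 [ 0.     0.     0.     1.   ]] [[276.639   0.    321.373]
 [  0.    276.639 197.272]
 [  0.      0.      1.   ]] [[-0.99   0.053 -0.134  0.399]
 [-0.143 -0.455  0.879  0.879]
 [-0.014  0.889  0.457  0.601]
 [ 0.     0.     0.     1.   ]] 0.0697
nut_pip 0.67 338.2265625 180.9453125 [331. 176. 344. 190.] [ 0.514 -0.279  0.056]
fixture 0.74 324.9846153846154 186.12307692307692 [308. 177. 344. 194.] [ 0.552 -0.276  0.039]
```

View pics/side0.png

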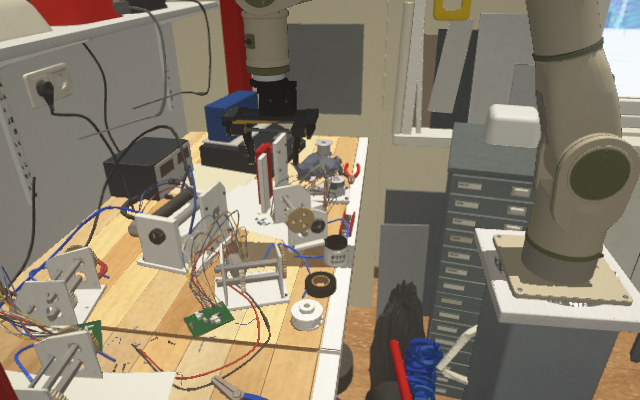

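The side view puts the nut near pixel (338, 181), at about (0.51, -0.28). I'll move to a hover in front of it and yaw so the wrist camera faces it.

```bash
python3 -m crank '[[-20,-40,0,0.12],[-55,-65,0,0.24],[-90,-90,0,0.36],[-125,-110,0,0.48],[-160,-130,0,0.6],[-195,-150,0,0.72],[-230,-165,0,0.84],[-260,-180,0,0.96],[-285,-190,0,1.08],[-290,-190,0,1.2]]' 0; python3 -m crank '[[0,0,0,0.12],[0,0,0,0.24],[0,0,0,0.37],[0,0,0,0.37],[0,0,0,0.37]]'
cat > look.py <<'E'
from h import *
import sys
s=manip.read_state();n=sys.argv[1]
im,d=manip.get_image("wrist");cv2.imwrite(f"pics/{n}.png",im[:,:,::-1])
print(s["time"],s["ee_pos"].round(4),R.from_quat(s["tool_rot"]).as_matrix().round(3).tolist())
Z={"nut_pip":.061,"nut":.058,"strap_lug":.061,"bearing":.023,"fixture":.012,"standoff":.03}
for t in (sys.argv[2:] or Z):
    for q in manip.regions_of("wrist",t)[:1]:
        v,u=np.nonzero(q["pixels"]);print(t,round(q["p"],2),u.mean().round(1),v.mean().round(1),(np.array(q["box"])*[640,400,640,400]).round(),at_z("wrist",s,u.mean(),v.mean(),Z[t]).round(4))
        if t=="fixture": print(cv2.minAreaRect(np.array([at_z("wrist",s,a,b,.012)[:2] for a,b in zip(u,v)],np.float32)))
E
python3 look.py w1
```

```text
time: 1.93
ee_pos: [0.4319, -0.295, 0.2927]
tool_rot: [0.984, 0.178, -0.0, 0.001]
wrist_force: [-0.4, -0.3, -0.4]
finger_gap: 0.0281
gripper_force: 0.0
time: 2.35
ee_pos: [0.435, -0.2899, 0.2923]
tool_rot: [1.0, 0.002, 0.0, 0.0]
wrist_force: [0.1, -0.0, -1.3]
finger_gap: 0.0017
gripper_force: 0.0
2.35 [ 0.435  -0.2899  0.2923] [[1.0, 0.004, 0.0], [0.004, -1.0, -0.0], [0.0, 0.0, -1.0]]
nut_pip 0.76 321.0 109.2 [301.  89. 342. 131.] [ 0.5192 -0.2876  0.061 ]
nut 0.62 321.1 108.9 [300.  84. 345. 133.] [ 0.5196 -0.2877  0.058 ]
strap_lug 0.67 316.4 59.5 [301.  34. 334. 129.] [ 0.5695 -0.2825  0.061 ]
bearing 0.76 313.6 31.9 [301.  27. 328.  44.] [ 0.6058 -0.2786  0.023 ]
fixture 0.73 318.8 73.3 [278.  15. 355. 144.] [ 0.5634 -0.2846  0.012 ]Traceback (most recent call last):
  File "look.py", line 10, in <module>
    if t=="fixture": print(cv2.minAreaRect(np.array([at_z("wrist",s,a,b,.012)[:2] for a,b in zip(u,v)],np.float32)))
                                                     ~~~~^^^^^^^^^^^^^^^^^^^^
  File "h.py", line 14, in at_z
    o,d=ray(cam,s,u,v);return o+d*(z-o[2])/d[2]
        ~~~^^^^^^^^^^^
  File "h.py", line 10, in ray
    T,m=pose(cam,s);K=np.array(m["intrinsics"]);k=m["k1"]
        ~~~~^^^^^^^
  File "h.py", line 5, in pose
    m=manip.camera_model(cam)
ValueError: time passes only in moves, steps and waits
```

View pics/w1.png

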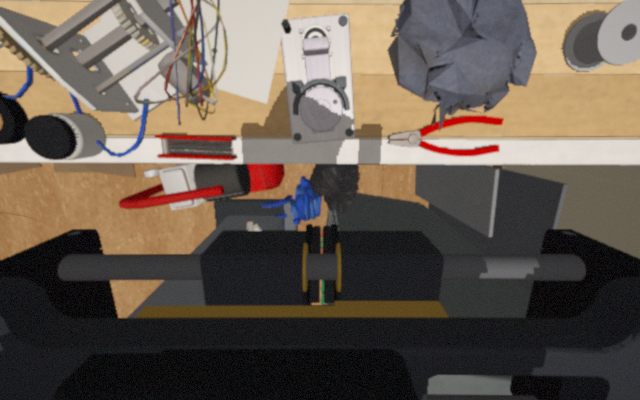

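The fixture shows at (283–354, 14–142), with the nut at (321, 108), the pip at about (340, 100) and the bearing/lug at the top. The hex keys are at (195, 146) and the cutters at (450, 135). I'll work out the yaw from the base corners.

```bash
python3 - <<'E'
import re
t=open('h.py').read()
t=t.replace('def pose(cam,s):\n    m=manip.camera_model(cam)','M={}\ndef pose(cam,s):\n    if cam not in M: M[cam]=manip.camera_model(cam)\n    m=M[cam]')
open('h.py','w').write(t)
from h import *
s=manip.read_state()
im=cv2.imread("pics/w1.png")
c=cv2.resize(im[0:160,260:380],None,fx=5,fy=5,interpolation=cv2.INTER_CUBIC)[:600];cv2.imwrite("pics/c1.png",c)
P=[at_z("wrist",s,u,v,.012)[:2] for u,v in [(283,20),(347,14),(354,137),(292,142)]]
print(np.round(P,4), np.mean(P,0))
for a,b in [(3,0),(2,1)]:
    d=P[b]-P[a];print(np.hypot(*d),np.arctan2(d[1],d[0]))
E
```

```text
[[ 0.621  -0.2426]
 [ 0.6274 -0.3181]
 [ 0.4862 -0.3313]
 [ 0.4795 -0.2495]] [ 0.5535157 -0.2853732]
0.14161680929609752 0.048370471330015666
0.1417827443991937 0.09376577882153567
```

View pics/c1.png

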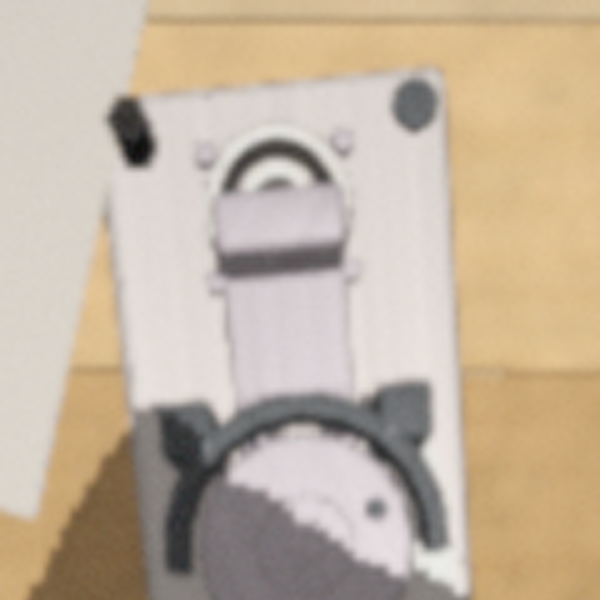

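```bash
python3 -m crank '[[10,0,40,-0.075],[20,1,75,-0.075],[30,2,110,-0.075],[35,2,145,-0.075],[35,2,170,-0.075],[35,2,177,-0.075],[35,2,177,-0.075],[35,2,177,-0.075]]'; python3 look.py w2 nut_pip nut strap_lug
```

```text
time: 3.32
ee_pos: [0.4704, -0.2924, 0.1164]
tool_rot: [0.999, 0.038, 0.0, 0.0]
wrist_force: [-0.1, 0.7, -0.2]
finger_gap: 0.0003
gripper_force: 0.0
3.3167 [ 0.4704 -0.2924  0.1164] [[0.997, 0.076, 0.001], [0.076, -0.997, -0.001], [0.001, 0.001, -1.0]]
nut_pip 0.8 322.1 161.8 [282. 122. 364. 203.] [ 0.5213 -0.2873  0.061 ]
nut 0.75 322.3 162.0 [281. 119. 368. 208.] [ 0.5208 -0.2874  0.058 ]
strap_lug 0.6 320.4 57.4 [290.  12. 350. 121.] [ 0.5718 -0.2825  0.061 ]
```

View pics/w2.png

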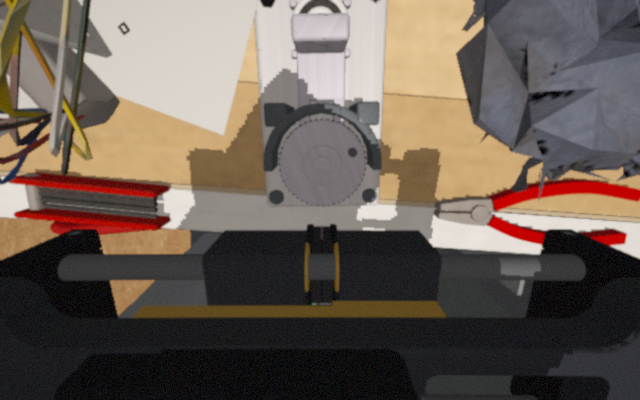

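The nut is at (322, 162), the pip at (352, 152), and the fingers are at (322, 265), just in front. I'll make a first cautious contact, then one straight rolling stroke.

```bash
cat > pip.py <<'E'
from h import *
import sys
C=np.array([.521,-.2874]);s=manip.read_state();im,_=manip.get_image("wrist")
g=cv2.GaussianBlur(cv2.cvtColor(im,cv2.COLOR_RGB2GRAY),(0,0),1.2).astype(float)
A=np.arange(0,360,3);v=[]
for a in np.radians(A):
    f=lambda r:g[tuple(np.round(proj("wrist",s,[*(C+r*np.array([np.cos(a),np.sin(a)])),.060])).astype(int)[::-1])]
    v.append(f(.0175)-.5*(f(.0135)+f(.0215)))
o=np.argsort(v)[:4];print("t",s["time"],"pip deg",[(int(A[i]),int(v[i])) for i in o],"F",s["wrist_force"].round(1),"ee",s["ee_pos"].round(4))
E
python3 pip.py; python3 -m crank '[[0,-16,0,0],[8,-16,0,0],[13,-16,0,0],[16,-16,0,0],[18,-16,0,0],[19,-16,0,0],[20,-16,0,0],[20,-16,0,0]]'
```

```text
t 3.5167 pip deg [(291, -54), (294, -53), (297, -47), (288, -44)] F [ 0.1 -0.2  0.6] ee [ 0.4708 -0.2925  0.1171]
time: 4.23
ee_pos: [0.4868, -0.2751, 0.1153]
tool_rot: [0.999, 0.037, -0.002, -0.001]
wrist_force: [-12.6, 2.8, 11.7]
finger_gap: 0.0004
gripper_force: 6.4
```

```bash
python3 -m crank '[[-0.5,4,0,0],[-0.5,8,0,0],[-0.5,12,0,0],[-0.5,16,0,0],[-0.5,20,0,0],[-0.5,24,0,0],[-0.5,28,0,0],[-0.5,30,0,0]]'; python3 pip.py
```

```text
time: 4.9
ee_pos: [0.4882, -0.3062, 0.115]
tool_rot: [0.999, 0.037, -0.002, -0.0]
wrist_force: [-8.0, 0.8, 4.9]
finger_gap: 0.0006
gripper_force: 4.1
t 4.9 pip deg [(15, -43), (12, -37), (18, -37), (9, -30)] F [-8.   0.8  4.9] ee [ 0.4882 -0.3062  0.115 ]
```

```bash
python3 -m crank '[[0.3,4,0,0],[1.2,8,0,0],[3,12,0,0],[4,14,0,0],[4,14,0,0]]'; python3 pip.py
```

```text
time: 5.37
ee_pos: [0.4962, -0.3187, 0.1154]
tool_rot: [0.999, 0.038, 0.0, 0.0]
wrist_force: [-0.2, -0.3, 0.7]
finger_gap: 0.0003
gripper_force: 0.0
t 5.3667 pip deg [(189, -46), (186, -46), (192, -45), (183, -43)] F [-0.2 -0.3  0.7] ee [ 0.4962 -0.3187  0.1154]
```

```bash
python3 - <<'E'
from h import *
im,_=manip.get_image("wrist");cv2.imwrite("pics/w3.png",cv2.resize(im[90:310,220:420,::-1],None,fx=2.5,fy=2.5))
E
python3 pip.py
```

```text
t 5.4667 pip deg [(21, -46), (174, -46), (177, -45), (171, -44)] F [ 0.  -0.1 -0.5] ee [ 0.4959 -0.3181  0.1153]
```

View pics/w3.png

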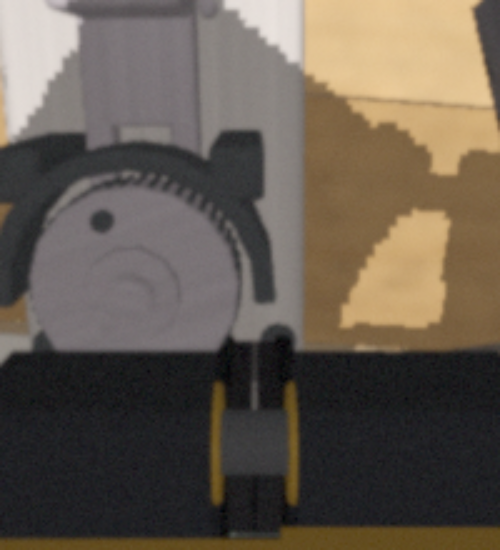

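The pip is at crop pixel (101, 221), about 27° from fixture x. The finger has left the rim, so the last 14 mm slipped and the 189° reading was the gripper's edge. I'll restrict the pip search to the nut's visible area, then repeat flat strokes.

```bash
python3 - <<'E'
t=open('pip.py').read()
t=t.replace("    v.append(f(","    pv=proj('wrist',s,[*(C+.0215*np.array([np.cos(a),np.sin(a)])),.060])[1]\n    v.append(0 if pv>212 else f(")
open('pip.py','w').write(t)
E
python3 -m crank '[[-13,0,0,0],[-13,-14,0,0],[-13,-44,0,0],[-12,-47,0,0],[-3.5,-47,0,0],[-3.5,-42,0,0],[-3.5,-35,0,0],[-3.5,-28,0,0],[-3.5,-21,0,0],[-3.5,-14,0,0]]'; python3 pip.py
python3 -m crank '[[-10,0,0,0],[-10,-32,0,0],[-8,-33,0,0],[0,-33,0,0],[0,-28,0,0],[0,-21,0,0],[0,-14,0,0],[0,-7,0,0],[0,0,0,0],[0,0,0,0]]'; python3 pip.py
```

```text
time: 6.35
ee_pos: [0.4882, -0.3056, 0.1148]
tool_rot: [0.999, 0.037, -0.003, -0.001]
wrist_force: [-8.9, 0.6, 5.7]
finger_gap: 0.0005
gripper_force: 4.2
t 6.35 pip deg [(117, -55), (120, -54), (114, -52), (123, -50)] F [-8.9  0.6  5.7] ee [ 0.4882 -0.3056  0.1148]
time: 7.23
ee_pos: [0.489, -0.3074, 0.1149]
tool_rot: [0.999, 0.036, -0.002, 0.0]
wrist_force: [-10.5, -3.9, 3.6]
finger_gap: 0.0006
gripper_force: 5.8
t 7.2333 pip deg [(261, -2), (258, -2), (30, -1), (99, -1)] F [-10.5  -3.9   3.6] ee [ 0.489  -0.3074  0.1149]
```

```bash
for i in 1; do python3 -m crank '[[-10,0,0,0],[-10,-32,0,0],[-8,-33,0,0],[0,-33,0,0],[0,-28,0,0],[0,-21,0,0],[0,-14,0,0],[0,-7,0,0],[0,0,0,0],[0,0,0,0]]'; done; python3 pip.py
python3 -m crank '[[-10,0,0,0],[-10,-32,0,0],[-8,-33,0,0],[0,-33,0,0],[0,-28,0,0],[0,-21,0,0],[0,-14,0,0],[0,-7,0,0],[0,0,0,0],[0,0,0,0]]'; python3 pip.py
```

```text
time: 8.12
ee_pos: [0.4891, -0.3077, 0.115]
tool_rot: [0.999, 0.036, -0.002, 0.001]
wrist_force: [-11.1, -3.7, 3.8]
finger_gap: 0.0006
gripper_force: 5.8
t 8.1167 pip deg [(312, -49), (309, -48), (306, -47), (303, -30)] F [-11.1  -3.7   3.8] ee [ 0.4891 -0.3077  0.115 ]
time: 9.0
ee_pos: [0.4891, -0.3079, 0.115]
tool_rot: [0.999, 0.036, -0.002, 0.001]
wrist_force: [-10.3, -4.0, 3.5]
finger_gap: 0.0005
gripper_force: 5.7
t 9.0 pip deg [(48, -50), (51, -46), (54, -45), (45, -42)] F [-10.3  -4.    3.5] ee [ 0.4891 -0.3079  0.115 ]
```

About 476° of 720° is done, at roughly 98° per stroke. Next are two full strokes and a half stroke.

```bash
python3 -m crank '[[-10,0,0,0],[-10,-32,0,0],[-8,-33,0,0],[0,-33,0,0],[0,-28,0,0],[0,-21,0,0],[0,-14,0,0],[0,-7,0,0],[0,0,0,0],[0,0,0,0]]'; python3 pip.py
python3 -m crank '[[-10,0,0,0],[-10,-32,0,0],[-8,-33,0,0],[0,-33,0,0],[0,-28,0,0],[0,-21,0,0],[0,-14,0,0],[0,-7,0,0],[0,0,0,0],[0,0,0,0]]'; python3 pip.py
python3 -m crank '[[-10,0,0,0],[-10,-16,0,0],[-8,-17,0,0],[0,-17,0,0],[0,-15,0,0],[0,-10,0,0],[0,-5,0,0],[0,0,0,0],[0,0,0,0],[-12,0,0,0]]';python3 pip.py
```

```text
time: 9.88
ee_pos: [0.4891, -0.3079, 0.115]
tool_rot: [0.999, 0.036, -0.002, 0.001]
wrist_force: [-9.5, -4.2, 2.8]
finger_gap: 0.0007
gripper_force: 5.7
t 9.8833 pip deg [(99, -1), (330, -1), (333, -1), (261, -1)] F [-9.5 -4.2  2.8] ee [ 0.4891 -0.3079  0.115 ]
time: 10.77
ee_pos: [0.4892, -0.308, 0.115]
tool_rot: [0.999, 0.036, -0.002, 0.001]
wrist_force: [-10.1, -4.0, 3.4]
finger_gap: 0.0009
gripper_force: 5.7
t 10.7667 pip deg [(117, -2), (66, -1), (114, -1), (120, -1)] F [-10.1  -4.    3.4] ee [ 0.4892 -0.308   0.115 ]
time: 11.65
ee_pos: [0.4803, -0.3065, 0.1152]
tool_rot: [0.999, 0.038, 0.0, 0.0]
wrist_force: [-0.4, 0.1, 0.6]
finger_gap: 0.0004
gripper_force: 0.0
t 11.65 pip deg [(279, -58), (282, -55), (276, -51), (285, -50)] F [-0.4  0.1  0.6] ee [ 0.4803 -0.3065  0.1152]
```

The pip is at about 280°, against 292° at the start, so the total is roughly 708° (12.4 rad), inside the window. Next I'll lift, flip the yaw so the camera stays clear of the stand, and go behind the lug.

```bash
python3 -c "
from h import *
print(manip.read_state()['q'].round(2))"
python3 -m crank '[[-5,0,-35,0],[-5,0,-70,0],[-5,0,-105,-0.12],[-5,0,-125,-0.24],[-5,0,-125,-0.36],[-5,0,-125,-0.48],[-5,0,-125,-0.6],[-5,0,-125,-0.72],[-5,0,-125,-0.84],[-5,0,-125,-0.96]]'
python3 -m crank '[[0,0,0,-0.12],[0,0,0,-0.24],[0,0,0,-0.36],[0,0,0,-0.48],[0,0,0,-0.6],[0,0,0,-0.72],[0,0,0,-0.84],[0,0,0,-0.96],[0,0,0,-1.08],[0,0,0,-1.2]]'
python3 -m crank '[[0,0,0,-0.12],[0,0,0,-0.24],[0,0,0,-0.36],[0,0,0,-0.48],[0,0,0,-0.6],[0,0,0,-0.72],[0,0,0,-0.84],[0,0,0,-0.96],[0,0,0,-0.98],[0,0,0,-0.98]]'
cat > to.py <<'E'
from h import *
import sys
s=manip.read_state();Rm=R.from_quat(s["tool_rot"]).as_matrix()
n=np.array([.521,-.2874]);c,q=np.cos(.075),np.sin(.075);a,b=float(sys.argv[1])/1e3,float(sys.argv[2])/1e3
P=np.array([n[0]+c*a-q*b,n[1]+q*a+c*b,float(sys.argv[3])/1e3])
print(s["q"].round(2),Rm.round(3).tolist(),s["ee_pos"],"shift mm",(Rm.T@(P-s["ee_pos"])*1e3).round(1))
E
python3 to.py 86.5 0 240
```

```text
[ 0.29  0.38  0.24  1.82 -0.11  0.96 -0.92]
time: 12.53
ee_pos: [0.4752, -0.3062, 0.2407]
tool_rot: [0.867, 0.498, 0.001, 0.001]
wrist_force: [0.7, -0.4, -0.3]
finger_gap: 0.0007
gripper_force: 0.0
time: 13.37
ee_pos: [0.4752, -0.3062, 0.2407]
tool_rot: [0.435, 0.901, 0.0, 0.001]
wrist_force: [-0.7, -0.6, -0.5]
finger_gap: 0.0005
gripper_force: 0.0
time: 14.2
ee_pos: [0.4748, -0.3061, 0.2405]
tool_rot: [-0.036, 0.999, -0.0, 0.001]
wrist_force: [0.4, -0.8, -0.4]
finger_gap: 0.0006
gripper_force: 0.0
[ 0.56  0.24 -0.08  1.69  0.02  1.21  2.12] [[-0.997, -0.072, 0.001], [-0.072, 0.997, 0.0], [-0.001, -0.0, -1.0]] [ 0.47476897 -0.30609793  0.24049943] shift mm [-134.    15.5    0.6]
```

```bash
python3 -m crank '[[-35,4,0,0],[-70,8,0,0],[-100,12,0,0],[-120,15,0,0],[-134,15.5,0,0],[-134,15.5,0,0],[-134,15.5,0,0]]'; python3 to.py 86.5 0 117; python3 look.py w4 nut_pip nut strap_lug bearing
```

```text
time: 14.78
ee_pos: [0.6069, -0.2801, 0.2398]
tool_rot: [-0.036, 0.999, 0.0, -0.0]
wrist_force: [-1.0, -1.3, 1.0]
finger_gap: 0.0004
gripper_force: 0.0
[ 0.44  0.46 -0.1   1.4   0.05  1.29  1.98] [[-0.997, -0.072, -0.0], [-0.072, 0.997, 0.0], [0.0, 0.0, -1.0]] [ 0.60687631 -0.28012775  0.23979919] shift mm [ -0.4  -0.9 122.8]
14.7833 [ 0.6069 -0.2801  0.2398] [[-0.997, -0.072, -0.0], [-0.072, 0.997, 0.0], [0.0, 0.0, -1.0]]
nut_pip 0.63 318.9 105.1 [295.  82. 345. 131.] [ 0.5194 -0.2871  0.061 ]
nut 0.95 318.9 105.2 [296.  78. 344. 134.] [ 0.5193 -0.2872  0.058 ]
strap_lug 0.88 319.7 159.9 [304. 128. 336. 179.] [ 0.5702 -0.2827  0.061 ]
bearing 0.7 320.7 186.1 [308. 182. 335. 194.] [ 0.6053 -0.2793  0.023 ]
```

View pics/w4.png

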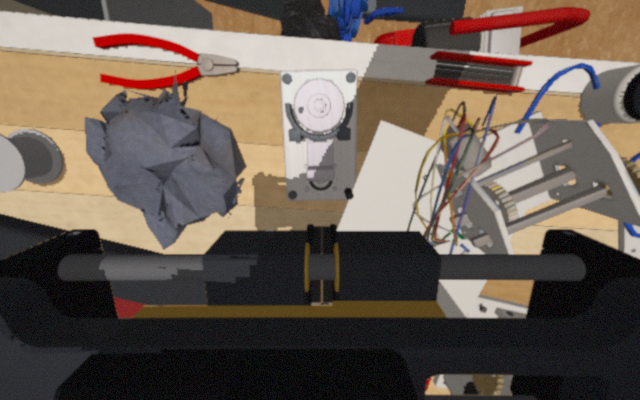

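The fixture sits at (282–356, 70–198), the lug near (320, 172) and the standoff at (349, 193), which is clear of the path. I'll descend behind the lug.

```bash
python3 -m crank '[[0,-1,40,0],[0,-1,75,0],[0,-1,100,0],[0,-1,112,0],[0,-1,122,0],[0,-1,122,0],[0,-1,122,0]]'; python3 -m crank '[[3,0,0,0],[6,0,0,0],[9,0,0,0],[12,0,0,0],[12,0,0,0]]'; python3 to.py 55.5 0 117
```

```text
time: 15.62
ee_pos: [0.6071, -0.2816, 0.1195]
tool_rot: [-0.037, 0.999, -0.0, 0.001]
wrist_force: [0.1, -0.3, 0.5]
finger_gap: 0.0002
gripper_force: 0.0
time: 16.03
ee_pos: [0.5946, -0.2825, 0.1192]
tool_rot: [-0.037, 0.999, -0.0, 0.001]
wrist_force: [1.9, -0.2, 1.3]
finger_gap: 0.0005
gripper_force: 1.0
[ 0.45  0.54 -0.1   1.54  0.06  1.06  1.98] [[-0.997, -0.074, 0.001], [-0.074, 0.997, -0.001], [-0.001, -0.001, -1.0]] [ 0.59460123 -0.28252766  0.11920543] shift mm [18.3  0.6  2.2]
```

```bash
python3 -m crank '[[3,0,0,0],[6,0,0,0],[9,0,0,0],[12,0,0,0],[15,0,0,0],[17,0,0,0],[19,0,0,0],[20,0,0,0],[20,0,0,0]]'; python3 to.py 55.5 0 117
```

```text
time: 16.78
ee_pos: [0.5768, -0.2834, 0.1185]
tool_rot: [-0.038, 0.999, -0.0, 0.003]
wrist_force: [14.0, -2.3, -5.9]
finger_gap: 0.0004
gripper_force: 6.8
[ 0.47  0.51 -0.1   1.59  0.06  1.04  1.99] [[-0.997, -0.075, 0.005], [-0.075, 0.997, -0.001], [-0.005, -0.001, -1.0]] [ 0.57677444 -0.28343881  0.11853166] shift mm [0.4 0.2 1.5]
```

The force rose to 14 N at the expected position, so the strap is on its stop. I'll hold there briefly, back off, lift and check.

```bash
python3 -m crank '[[0.5,0,0,0],[0.5,0,0,0],[0,0,0,0],[-6,0,0,0],[-12,0,0,0],[-12,0,-30,0],[-12,0,-70,0],[-12,0,-110,0],[-12,0,-125,0],[-12,0,-125,0]]'; python3 look.py w5 nut strap_lug bearing; python3 -m crank '[[0,0,0,0],[0,0,0,0]]'; python3 pip.py
python3 -c "
import cv2;cv2.imwrite('pics/c5.png',cv2.resize(cv2.imread('pics/w5.png')[60:220,240:400],None,fx=3.5,fy=3.5))"
```

```text
time: 17.62
ee_pos: [0.5879, -0.2834, 0.2482]
tool_rot: [-0.037, 0.999, -0.001, 0.003]
wrist_force: [0.3, -0.2, 0.4]
finger_gap: -0.0001
gripper_force: 0.0
17.6167 [ 0.5879 -0.2834  0.2482] [[-0.997, -0.074, 0.005], [-0.074, 0.997, -0.003], [-0.005, -0.003, -1.0]]
nut 0.69 321.3 124.7 [302. 103. 345. 151.] [ 0.5191 -0.2875  0.058 ]
strap_lug 0.88 321.3 113.5 [305.  73. 339. 169.] [ 0.5087 -0.2883  0.061 ]
bearing 0.74 323.0 191.2 [308. 177. 337. 206.] [ 0.5957 -0.2799  0.023 ]
time: 17.98
ee_pos: [0.5862, -0.2826, 0.2418]
tool_rot: [-0.037, 0.999, 0.001, -0.001]
wrist_force: [0.0, -0.6, 0.1]
finger_gap: 0.0004
gripper_force: 0.0
t 17.9833 pip deg [(282, -61), (279, -55), (285, -53), (276, -46)] F [ 0.  -0.6  0.1] ee [ 0.5862 -0.2826  0.2418]
```

View pics/c5.png

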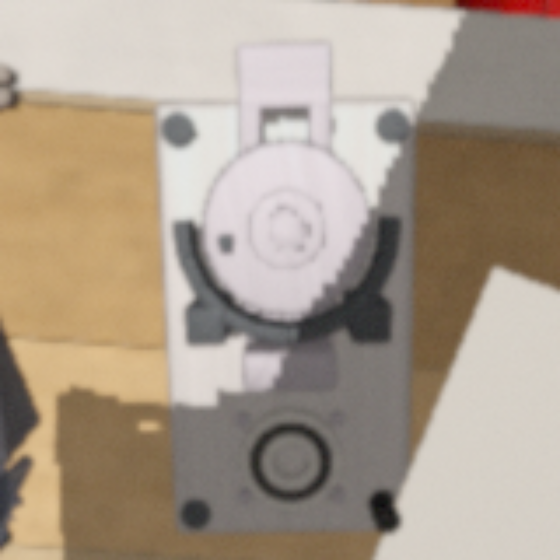

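The strap is back against the guard, with the lug at crop (290, 365). The bearing is uncovered in its nest at (290, 460). The pip at (226, 243) is still at about 281°, and the standoff is undisturbed. I'll hand the job in.

```bash
python3 -c "
from bench import manip
print(manip.finish_job())"
```

```text
the job is handed in; nothing more can be done
None
```

I loosened the nut about 708° (12.4 rad), pushed the strap back to its stop, left the bearing in its nest, and handed the job in at about 18 s; the system gave no verdict.

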